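# Hang the parts bin on the cleat rail

## Robot

A 7-joint arm with a two-finger parallel gripper is mounted at the origin on a cart in front of the work surface, level with it; the furniture and walls round the work are solid. World frame = base frame: x ahead of the robot, y to its left, z up, the work surface at z = 0. Lengths are in m, angles in rad, forces in N, time in s.
With the tool pointing down it reaches from about 0.425 to 0.925 m from the base axis. Payload 6.8 kg.
Tool frame: the origin (TCP) lies between the finger pads; the fingertips stand 22 mm ahead of it and the grasp point (between the pads) lies 3 mm ahead of it; z points along the fingers, y is the line along which they close (so a half turn about z gives the same grasp; the last joint's range is limited). The gripper opens to 85 mm and grips with 20 to 120 N. Pads are 22 mm wide; open, the fingers measure 114 mm over their backs; the gripper's body (76 mm by 85 mm) begins 54 mm behind the grasp point. The pads swing forward as they close: fully open they stand 13 mm farther back than shut.
Start: joints at [-1.236, 0.477, 0.022, 1.555, -0.011, 1.109, -0.083], TCP at [0.289, 0.61, 0.253] pointing down, gripper open.
Joint ranges: [-2.96, 2.96], [-0.34, 2.1], [-1.41, 1.46], [0.24, 2.44], [-1.37, 4.51], [0.17, 1.92], [-2.96, 2.96]. Speed limits (rad/s): [2.39, 2.39, 3.14, 3.14, 3.14, 3.14, 3.14].

## Interface

Orientations are given as a unit quaternion [w, x, y, z].
In Python, from station import bot gives the robot as it stands.
- The arm moves only by the tool servo_tool, never from a script. Its argument "motion" is a list that holds one entry, the list of rows, each a list of 5 numbers: the opening, from 0 (shut) to 1 (fully open), then the shift along the world's x, y, z each as a share of 0.04 m, from -1 to 1, then the turn about the world's z as a share of 0.12 rad, from -1 to 1. A call has 1 to 20 rows; each row shifts and turns the commanded pose from where the row before left it; what a row does not reach is not made up. A row lasts 1/10 s, in which the tool goes at most 50 mm and 8.59 degrees, less where a joint would pass 70% of its speed; a pose out of reach is approached as far as the arm can. A call with a number of a shift or a turn outside -1 to 1 is refused whole. A call with a gripper value outside its range is refused whole. The fingers move at their own pace and stop on an object; "newtons" is the grip in N (left out, the last holds). Time passes only in rows, so rows that do not move let the fingers close. It gives the time, the measured TCP pose, the force, the opening and the grip force at its end, in the units of the state.
- bot.get_obs(): the state, without advancing time (a new reading comes with each control period).
- bot.read_camera(name): name is "side" or "top"; returns (picture, depth): 420x560x3 uint8, red, green, blue; 420x560 float32, m along the optical axis (not along the pixel's ray), 0 where there is no reading.
- bot.get_calibration(name): a dict with "fovy" (degrees; the focal length in pixels is half the picture's height over the tangent of half this angle, whatever the lens; pixels are square), "cx", "cy" (the principal point, pixels), "view" (4x4, takes a point from world to camera coordinates). Camera axes: x right, y down, z forward; pixel columns grow to the right and rows downward; lengths in m; the calibration is good to about 2 mm. A picture is of the moment at which its call begins. get_calibration takes no time and is no camera call.
- bot.hand_in(): hands the job in; it is judged then, once.
The state is a dict: "t": time; "q": joint angles; "joint_vel": joint speeds; "joint_torque": joint torques, N m; "eef_pos": TCP position; "tool_rot": TCP orientation; "contact_force": force on the tool from outside, world axes, zero at the start; "torque": the same for the moment, N m; "gripper_width": opening from 0.0 (shut) to 1.0 (fully open); "grasp_force": force on a finger pad.
Only numpy, scipy, OpenCV 4.12 (cv2) and the standard library are available. Lean on these libraries where they do the work, as an engineer would, in place of code of your own. Each camera call takes 0.05 s, during which the arm holds its last target. There are 200 camera calls.

## Task

Hang the orange parts bin, the one with the angled metal strip on its back, on the cleat rail standing on the desk. Pick it up by its black grip, tip its front up by about 20 degrees, bring the strip over and behind the cleat, then lower it and let the front come down so that the bin hangs level and square on the rail, wholly within the rail's length. Leave the blue bin where it is.

Things in the scene. Friction and masses are not known exactly. Their poses are not given: they have to be found in the camera images.
- bin_orange: Loose orange bin, 0.11 to 0.22 kg. Origin: centre of its underside; z up, +x to its back. Tray x -35 to 35, y -50 to 50 mm; sides 70 high, back 110. Black grip on top: bar along x, x -22 to 22, 12 thick in y, z 98 to 128, clear on both sides: take it from above, fingers closing along y. Foot bar at the back, z 0 to 14, out to x 66.5: rests on the rail's plate when hung, so the bin hangs level.
- strip_edge (a point): Middle of the free lower edge of the aluminium strip on the orange bin's back, at (65, 0, 72) mm in the bin's frame, same axes. The strip, 4 mm thick, 90 mm wide, slants down and backwards from (35, 0, 108) to here. Hung home, this point is at x -1.5, z 108 mm in the rail's frame (bin's origin at x -66.5, z 36), the bin's x along the rail's x.
- cleat_rail: Fixed grey stand. Origin on the desk, middle of the plate's front face; z up, +x backwards, the bin hangs on the -x side. Plate x 0 to 10, y -110 to 110, z 0 to 150 mm. Along its whole length a 4 mm steel cleat slants up and forwards from (x 0, z 100) to its free edge (x -24, z 129; outermost x -25.5, z 131), parallel to the bin's strip, whose edge goes down in the groove behind it.
- bin_blue: Loose blue parts bin, a bystander: tray and grip as the orange bin's, but a plain back 70 mm high without strip or bar. Origin: centre of its underside. Must stay where it is.

How it is judged:
By the outcome, as a careful person would: the job done as asked, in the order asked, and still so for the second after the job is handed in, with the robot touching nothing.
It also fails if it takes over 42 s, if anything falls off the work surface, if the arm or the gripper's body presses on something with over 40 N, if the wrist force passes 120 N, or if a joint passes its speed limit or range.

## Working session

There is one attempt and no reset: what is moved stays moved. The work goes in short steps, Python scripts to look and compute and a tool call to move; the robot and the scene stay as the last step left them, time stands still between calls to the robot, and variables do not carry over. Pictures are saved under pics/ and viewed, at most 10 in all, crops included, and the job is handed in when it is done.

Besides the shell and the picture viewer there is one more tool, called after "Request:" as name(argument=value, ...) on one line, values as JSON. servo_tool: Moves the arm, as the interface text tells. Shift numbers are shares of 0.04 m and turn numbers shares of 0.12 rad, none past 1 either way. Its arguments: {"type":"object","properties":{"motion":{"type":"array"},"newtons":{"type":"number"}},"required":["motion"]}

```bash
mkdir -p pics; ls
cat > h.py <<'E'
import numpy as np,cv2
from station import bot
def cam(n):
    im,d=bot.read_camera(n); c=bot.get_calibration(n); return im,d,c
def pts(d,c):
    h,w=d.shape; f=h/2/np.tan(np.radians(c["fovy"])/2)
    u,v=np.meshgrid(np.arange(w),np.arange(h))
    P=np.stack([(u-c["cx"])/f*d,(v-c["cy"])/f*d,d,np.ones_like(d)],-1)
    return (P@np.linalg.inv(np.array(c["view"])).T)[...,:3]
E
python3 - <<'E'
from h import *
for n in("top","side"):
    im,d,c=cam(n); np.savez(f"{n}0.npz",im=im,P=pts(d,c),d=d)
    cv2.imwrite(f"pics/{n}0.png",im[...,::-1]); print(c)
o=bot.get_obs(); print(o["eef_pos"],o["tool_rot"],o["t"])
E
```

```text
pics
{'fovy': 51.71094362159467, 'cx': 291.2527942308691, 'cy': 199.91261694582764, 'view': array([[-0.02028182, -0.9995202 , -0.02340987,  0.04325769],
       [-0.98463739,  0.02403051, -0.1729501 ,  0.57978102],
       [ 0.17342967,  0.01954249, -0.98465235,  1.01421355],
       [ 0.        ,  0.        ,  0.        ,  1.        ]])}
{'fovy': 57.53019471481596, 'cx': 284.34281167695974, 'cy': 207.65017190721886, 'view': array([[-0.743582  , -0.66862738, -0.00482146,  0.40884783],
       [-0.37561751,  0.42366884, -0.82426707,  0.27216004],
       [ 0.55317023, -0.61109913, -0.56618067,  0.58972718],
       [ 0.        ,  0.        ,  0.        ,  1.        ]])}
[0.28901663 0.60946012 0.25244797] [-1.03176639e-04  2.19573857e-01  9.75595548e-01 -7.98509158e-04] 0.1
```

View pics/top0.png

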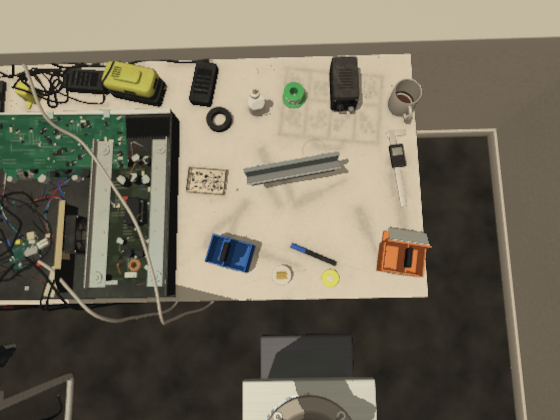

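View pics/side0.png

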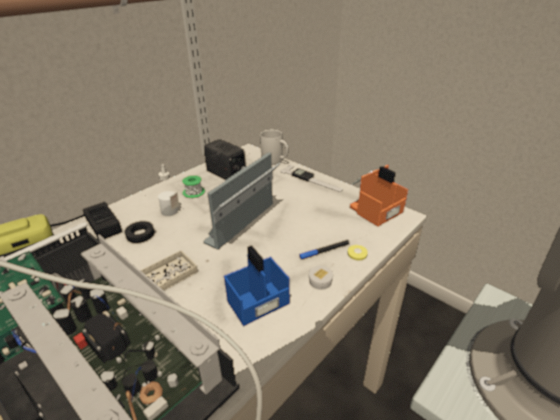

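Run:
```python
from h import *
z=np.load("top0.npz"); im,P=z["im"],z["P"]
hsv=cv2.cvtColor(im,cv2.COLOR_RGB2HSV)
def box(P2): return cv2.minAreaRect(P2.astype(np.float32)*1000)
m=np.zeros(im.shape[:2],bool); m[215:290,370:440]=1
o=m&(P[...,2]>.01)&(P[...,2]<.2); print("orange all",box(P[o][:,:2]))
oc=m&(hsv[...,0]<15)&(hsv[...,1]>140)
for a,b in((.06,.078),(.1,.118)):
    q=oc&(P[...,2]>a)&(P[...,2]<b); print("or",a,q.sum(),box(P[q][:,:2]))
g=m&(im.max(-1)<60)&(P[...,2]>.112)&(P[...,2]<.14); print("grip",g.sum(),box(P[g][:,:2]),np.median(P[g],0))
s=m&(hsv[...,1]<90)&(P[...,2]>.06)&(P[...,2]<.115); print("strip",s.sum(),box(P[s][:,:2]),P[s][:,2].min())
r=np.zeros_like(m); r[140:195,235:350]=1
for a,b in((.141,.16),(.115,.137)):
    q=r&(P[...,2]>a)&(P[...,2]<b); print("rail",a,q.sum(),box(P[q][:,:2]),np.median(P[q],0))
b=np.zeros_like(m); b[225:280,195:265]=1
q=b&(P[...,2]>.05)&(P[...,2]<.14); print("blue",box(P[q][:,:2]))
print("desk z",np.median(P[200:280,290:360,2]), "rail tops", np.percentile(P[r][:,2],[50,90,99]))
vis=[]
for (y0,y1,x0,x1) in((135,200,230,355),(215,290,370,445)):
    vis.append(cv2.resize(im[y0:y1,x0:x1],(780,290 if y0==135 else 300) if y0==135 else (300,300),interpolation=cv2.INTER_CUBIC))
vis[1]=cv2.copyMakeBorder(vis[1],0,0,0,480,cv2.BORDER_CONSTANT)
cv2.imwrite("pics/crop.png",np.vstack(vis)[...,::-1])
```

```text
orange all ((447.41094970703125, -233.08155822753906), (101.08643341064453, 104.04423522949219), 79.9553451538086)
or 0.06 199 ((432.12109375, -230.2443389892578), (100.00910949707031, 66.08328247070312), 79.62474822998047)
or 0.1 75 ((458.7652282714844, -228.25747680664062), (78.83412170410156, 81.173583984375), 42.16303253173828)
grip 109 ((432.57525634765625, -229.0587921142578), (9.471927642822266, 40.64406204223633), 80.24996948242188) [ 0.43248008 -0.227933    0.12708635]
strip 484 ((455.3144226074219, -235.61851501464844), (90.98433685302734, 87.35379028320312), 80.33016967773438) 0.07133786577382462
rail 0.141 488 ((652.452392578125, 26.08568572998047), (11.515054702758789, 219.04200744628906), 9.03909683227539) [0.65177816 0.02482005 0.14961802]
rail 0.115 717 ((635.5782470703125, 23.524658203125), (26.73539924621582, 218.73785400390625), 9.082504272460938) [0.63540117 0.02354755 0.12548619]
blue ((455.7040710449219, 181.39036560058594), (100.4454574584961, 69.28331756591797), 74.1216049194336)
desk z 0.0005064463675841235 rail tops [0.00128466 0.13135152 0.15213291]
```

View pics/crop.png

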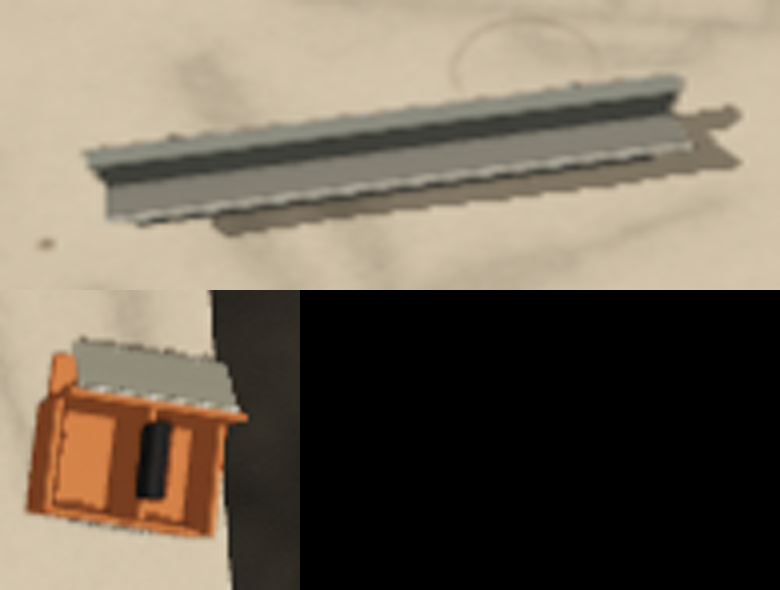

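Request:
servo_tool(motion=[[[1, 0.25, -0.75, 0, 0.11], [1, 0.25, -0.75, 0, 0.11], [1, 0.25, -0.75, 0, 0.11], [1, 0.25, -0.75, 0, 0.11], [1, 0.25, -0.75, 0, 0.11], [1, 0.25, -0.75, 0, 0.11], [1, 0.25, -0.75, 0, 0.11], [1, 0.25, -0.75, 0, 0.11], [1, 0.25, -0.75, 0, 0.11], [1, 0.25, -0.75, 0, 0.11], [1, 0.25, -0.75, 0, 0.11], [1, 0.25, -0.75, 0, 0.11], [1, 0.25, -0.75, 0, 0.11], [1, 0.25, -0.75, 0, 0.11], [1, 0.25, -0.75, 0, 0.11], [1, 0.25, -0.75, 0, 0.11], [1, 0.25, -0.75, 0, 0.11], [1, 0.25, -0.75, 0, 0.11], [1, 0.25, -0.75, 0, 0.11], [1, 0.25, -0.75, 0, 0.11]]], newtons=40)

```text
t: 2.1
eef_pos: [0.4892, 0.0087, 0.2531]
tool_rot: [-0.0, 0.089, 0.996, -0.0]
contact_force: [0.5, 0.7, -0.6]
gripper_width: 0.997
grasp_force: 0.0
```

Request:
servo_tool(motion=[[[1, -0.14, -0.594, 0, 0], [1, -0.14, -0.594, 0, 0], [1, -0.14, -0.594, 0, 0], [1, -0.14, -0.594, 0, 0], [1, -0.14, -0.594, 0, 0], [1, -0.14, -0.594, 0, 0], [1, -0.14, -0.594, 0, 0], [1, -0.14, -0.594, 0, 0], [1, -0.14, -0.594, 0, 0], [1, -0.14, -0.594, 0, 0], [1, 0, 0, -0.5, 0], [1, 0, 0, -0.5, 0], [1, 0, 0, -0.5, 0], [1, 0, 0, -0.5, 0], [1, 0, 0, 0, 0]]])

```text
t: 3.6
eef_pos: [0.4314, -0.2269, 0.1711]
tool_rot: [-0.003, 0.089, 0.996, 0.0]
contact_force: [-0.7, -0.2, -0.5]
gripper_width: 1.0
grasp_force: 0.0
```

Run:
```python
from h import *
o=bot.get_obs(); print(o["q"],o["eef_pos"])
im,d,c=cam("side"); cv2.imwrite("pics/s1.png",cv2.resize(im[100:300,300:500],(600,600))[...,::-1])
```

```text
[-0.04381714  0.29739624  0.47610792  2.09669704 -0.1883931   0.79312643
  1.93995807] [ 0.43138475 -0.2268634   0.17106864]
```

View pics/s1.png

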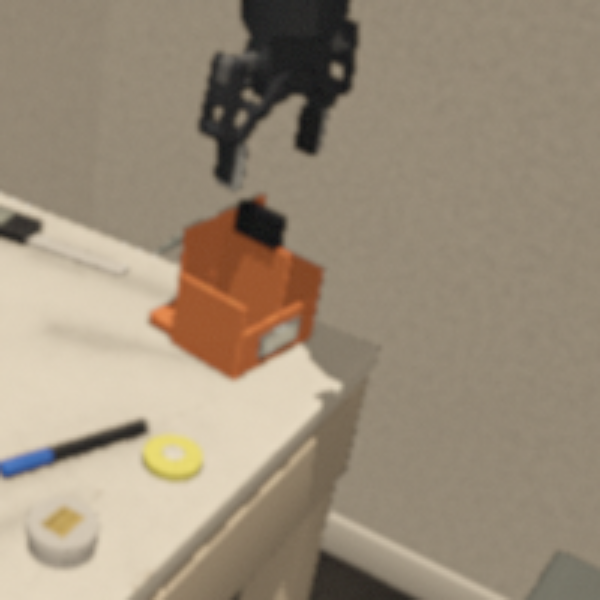

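The gripper stands straddling the black grip (crop px ~(260,222)), with the fingers either side along the bin's y. I'll descend and close.

Request:
servo_tool(motion=[[[1, 0.03, -0.05, -0.265, 0], [1, 0, 0, -0.265, 0], [1, 0, 0, -0.265, 0], [1, 0, 0, -0.265, 0], [1, 0, 0, -0.265, 0], [1, 0, 0, 0, 0], [0, 0, 0, 0, 0], [0, 0, 0, 0, 0], [0, 0, 0, 0, 0], [0, 0, 0, 0, 0], [0, 0, 0, 0, 0], [0, 0, 0, 0, 0], [0, 0, 0, 0, 0], [0, 0, 0, 0, 0]]], newtons=40)

```text
t: 5.05
eef_pos: [0.4344, -0.2298, 0.1204]
tool_rot: [0.0, 0.089, 0.996, -0.0]
contact_force: [-0.8, -1.0, 1.7]
gripper_width: 0.133
grasp_force: 43.2
```

Request:
servo_tool(motion=[[[0, 0, 0, 0.3, 0], [0, 0, 0, 0.6, 0], [0, 0, 0, 0.6, 0], [0, 0, 0, 0.6, 0], [0, 0, 0, 0.6, 0], [0, 0, 0, 0.6, 0], [0, 0, 0, 0.6, 0], [0, 0, 0, 0.6, 0], [0, 0, 0, 0.3, 0], [0, 0, 0, 0, 0]]], newtons=40)

```text
t: 6.05
eef_pos: [0.435, -0.23, 0.3139]
tool_rot: [0.002, 0.089, 0.996, -0.0]
contact_force: [-0.2, 0.1, -1.5]
gripper_width: 0.135
grasp_force: 42.8
```

Request:
servo_tool(motion=[[[0, 0.2, 0.2, 0, 0.1], [0, 0.44, 0.465, 0, 0.2], [0, 0.44, 0.465, 0, 0.2], [0, 0.44, 0.465, 0, 0.2], [0, 0.44, 0.465, 0, 0.2], [0, 0.44, 0.465, 0, 0.2], [0, 0.44, 0.465, 0, 0.2], [0, 0.44, 0.465, 0, 0.2], [0, 0.44, 0.465, 0, 0.2], [0, 0.44, 0.465, 0, 0.2], [0, 0.44, 0.465, 0, 0.2], [0, 0.44, 0.465, 0, 0.2], [0, 0.44, 0.465, 0, 0.2], [0, 0.44, 0.465, 0, 0.2], [0, 0.2, 0.2, 0, 0.1], [0, 0, 0, 0, 0], [0, 0, 0, 0, 0]]])

```text
t: 7.75
eef_pos: [0.6789, 0.0272, 0.312]
tool_rot: [-0.001, -0.078, 0.997, -0.0]
contact_force: [0.5, -0.8, -1.4]
gripper_width: 0.129
grasp_force: 42.8
```

Run:
```python
from h import *
o=bot.get_obs(); print(o["q"],o["eef_pos"],o["grasp_force"])
im,d,c=cam("side"); np.savez("s2.npz",im=im,P=pts(d,c)); cv2.imwrite("pics/s2.png",cv2.resize(im[20:270,130:380],(600,600))[...,::-1])
```

```text
[-0.35593633  0.45360491  0.3247715   1.49036214 -0.14826229  1.22300555
  1.71592954] [0.6788511  0.02718812 0.31198645] 42.75378406047821
```

View pics/s2.png

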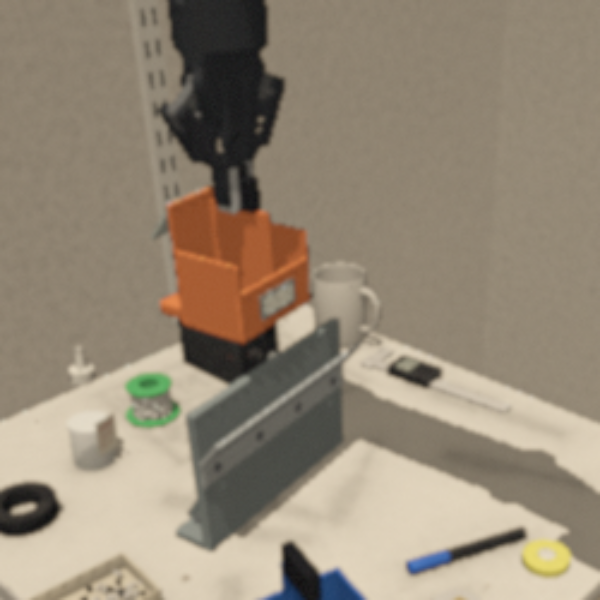

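Request:
servo_tool(motion=[[[0, 0.15, 0.02, 0, 0], [0, 0, 0, -0.25, 0], [0, 0, 0, -0.25, 0], [0, 0, 0, -0.25, 0], [0, 0, 0, -0.15, 0], [0, 0, 0, -0.1, 0], [0, 0, 0, 0, 0]]], newtons=25)

```text
t: 8.5
eef_pos: [0.6849, 0.0289, 0.2715]
tool_rot: [-0.001, -0.079, 0.997, -0.0]
contact_force: [-0.2, -0.2, -1.6]
gripper_width: 0.132
grasp_force: 42.8
```

Request:
servo_tool(motion=[[[0, 0.08, 0.013, -0.038, 0], [0, 0.08, 0.013, -0.038, 0], [0, 0.08, 0.013, -0.038, 0], [0, 0.08, 0.013, -0.031, 0], [0, 0.08, 0.013, -0.031, 0], [0, 0.08, 0.013, -0.031, 0], [0, 0, 0, 0, 0]]])

```text
t: 9.2
eef_pos: [0.7054, 0.032, 0.2648]
tool_rot: [0.001, -0.079, 0.997, -0.0]
contact_force: [-1.1, -0.7, 5.0]
gripper_width: 0.134
grasp_force: 44.3
```

Request:
servo_tool(motion=[[[0, 0.078, 0.012, -0.045, 0], [0, 0.078, 0.012, -0.045, 0], [0, 0.078, 0.012, -0.045, 0], [0, 0.074, 0.012, -0.045, 0], [0, 0.074, 0.012, -0.045, 0], [0, 0.074, 0.012, -0.045, 0], [0, 0.063, 0.01, -0.045, 0], [0, 0.063, 0.01, -0.045, 0], [0, 0, 0, 0, 0]]])

```text
t: 10.1
eef_pos: [0.7292, 0.0357, 0.2507]
tool_rot: [0.002, -0.079, 0.997, -0.0]
contact_force: [1.0, -1.1, 5.1]
gripper_width: 0.131
grasp_force: 46.3
```

Run:
```python
from h import *
im,d,c=cam("side"); np.savez("s3.npz",im=im,P=pts(d,c)); cv2.imwrite("pics/s3.png",cv2.resize(im[20:220,130:330],(600,600))[...,::-1])
```

```text
(no output)
```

View pics/s3.png

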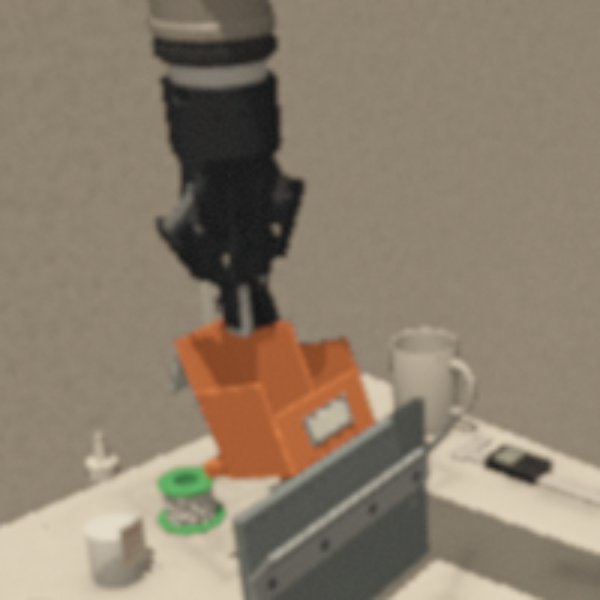

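Request:
servo_tool(motion=[[[0, 0, 0, 0.2, 0], [0, 0, 0, 0.4, 0], [0, 0, 0, 0.4, 0], [0, 0, 0, 0.4, 0], [0, 0, 0, 0.2, 0], [0, 0, 0, 0, 0], [0, 0, 0, 0, 0]]])

```text
t: 10.85
eef_pos: [0.7275, 0.0358, 0.3134]
tool_rot: [-0.0, -0.079, 0.997, 0.0]
contact_force: [-1.3, 0.8, -1.1]
gripper_width: 0.135
grasp_force: 45.3
```

```bash
cat > tilt.py <<'E'
from h import *
O=np.array([.648,.0254,0]); a=np.radians(9.05)
R=np.array([[np.cos(a),np.sin(a),0],[-np.sin(a),np.cos(a),0],[0,0,1]])
def tilt(shift=np.zeros(3),q=None):
    im,d,c=cam("side"); P=(pts(d,c)-O)@R.T
    hsv=cv2.cvtColor(im,cv2.COLOR_RGB2HSV)
    m=cv2.erode(((hsv[...,0]<15)&(hsv[...,1]>130)&(P[...,2]>.03)).astype(np.uint8),np.ones((3,3)))>0
    m[:,340:]=0
    N=np.cross(P[2:,1:-1]-P[:-2,1:-1],P[1:-1,2:]-P[1:-1,:-2]); N/=np.linalg.norm(N,axis=-1,keepdims=True)+1e-12
    N=np.pad(N,((1,1),(1,1),(0,0)))
    N*=np.where(N@np.array([-1,.6,.5])<0,-1,1)[...,None]
    f=m&(N[...,0]<-.7)&(abs(N[...,1])<.35)
    Q=P[f]
    for _ in range(4):
        c0=Q.mean(0); n=np.linalg.svd(Q-c0,full_matrices=False)[2][2]; n*=-np.sign(n[0])
        r=(P[f]-c0)@n; k=r<np.median(r)+.004 if _==0 else abs(r)<.004
        Q=P[f][k] if k.sum()>30 else Q
    print("front face n",n.round(3),len(Q),"tilt deg",np.degrees(np.arctan2(n[2],-n[0])).round(1),"yaw",np.degrees(np.arctan2(n[1],-n[0])).round(1),"c",c0.round(4))
    o=bot.get_obs(); e=(np.array(o["eef_pos"])-O)@R.T
    print("tool in rail mm",(e*1000).round(1),"F",np.round(o["contact_force"],1),"t",o["t"])
    return im,P,m
if __name__=="__main__": tilt()
E
python3 tilt.py
```

```text
front face n [-0.506  0.317  0.802] 115 tilt deg 57.8 yaw 32.0 c [0.0684 0.0128 0.2571]
tool in rail mm [ 79.9  -2.2 312.9] F [ 0.2 -0.  -2.5] t 10.9
```

Run:
```python
from h import *
im,d,c=cam("side"); np.savez("s4.npz",im=im); cv2.imwrite("pics/s4.png",cv2.resize(im[85:185,180:280],(600,600),interpolation=cv2.INTER_CUBIC)[...,::-1])
```

```text
(no output)
```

View pics/s4.png

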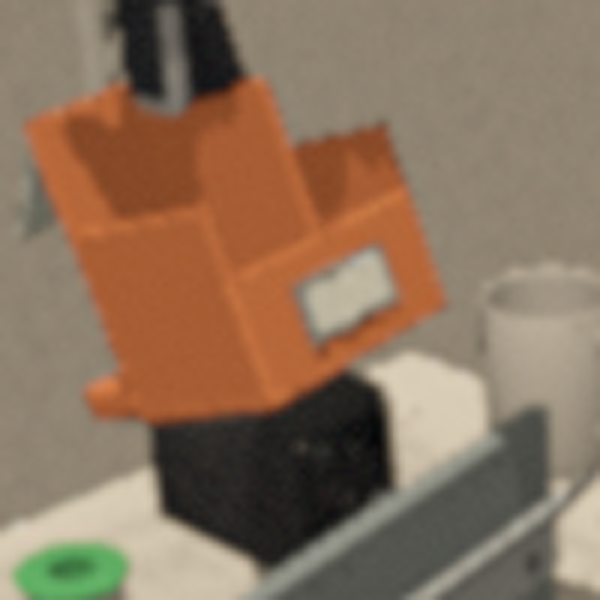

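```bash
cat > ray.py <<'E'
from tilt import *
def ray(u,v,y):
    c=bot.get_calibration("side"); f=210/np.tan(np.radians(c["fovy"])/2); V=np.array(c["view"])
    C=(-V[:3,:3].T@V[:3,3]-O)@R.T; D=R@(V[:3,:3].T@np.array([(u-c["cx"])/f,(v-c["cy"])/f,1]))
    return (C+D*(y-C[1])/D[1])*1000
E
python3 - <<'E'
from ray import *
A,B,C=[ray(180+p/6-.4,85+q/6-.4,.048) for p,q in((208,208),(273,408),(82,232))]
for n,p in zip("ABC",(A,B,C)): print(n,p.round(1))
print("front edge",np.linalg.norm(A-B),np.degrees(np.arctan2(A[0]-B[0],A[2]-B[2])),"top",np.linalg.norm(A-C),np.degrees(np.arctan2(A[2]-C[2],C[0]-A[0])))
E
```

```text
A [ 24.5  48.  277.8]
B [  4.9  48.  210.6]
C [ 85.1  48.  256.5]
front edge 70.0804272688739 16.263802828644486 top 64.20209797666514 19.44561952020089
```

Request:
servo_tool(motion=[[[0, -0.2, -0.03, 0, 0], [0, -0.4, -0.063, 0, 0], [0, -0.4, -0.063, 0, 0], [0, -0.4, -0.063, 0, 0], [0, -0.4, -0.063, 0, 0], [0, -0.4, -0.063, 0, 0], [0, -0.4, -0.063, 0, 0], [0, -0.4, -0.063, 0, 0], [0, -0.4, -0.063, 0, 0], [0, -0.4, -0.063, 0, 0], [0, -0.2, -0.03, 0, 0], [0, 0, 0, -0.2, 0], [0, 0, 0, -0.4, 0], [0, 0, 0, -0.4, 0], [0, 0, 0, -0.4, 0], [0, 0, 0, -0.4, 0], [0, 0, 0, -0.4, 0], [0, 0, 0, -0.2, 0], [0, 0, 0, 0, 0]]])

```text
t: 12.85
eef_pos: [0.5672, 0.0107, 0.2161]
tool_rot: [-0.001, -0.079, 0.997, -0.0]
contact_force: [-0.6, -0.2, -1.8]
gripper_width: 0.132
grasp_force: 45.2
```

Run:
```python
from tilt import *
im,P,m=tilt()
t,d,c=cam("top"); np.savez("t5.npz",im=t,P=pts(d,c))
a=cv2.resize(im[100:250,160:310],(400,400),interpolation=cv2.INTER_CUBIC); b=cv2.resize(t[120:220,230:330],(400,400),interpolation=cv2.INTER_CUBIC)
cv2.imwrite("pics/s5.png",np.hstack([a,b])[...,::-1])
```

```text
front face n [-0.083  0.529 -0.845] 85 tilt deg -84.4 yaw 81.1 c [-0.1053  0.0283  0.1806]
tool in rail mm [-81.6  -1.9 217.1] F [-0.1  0.4 -1.3] t 12.9
```

View pics/s5.png

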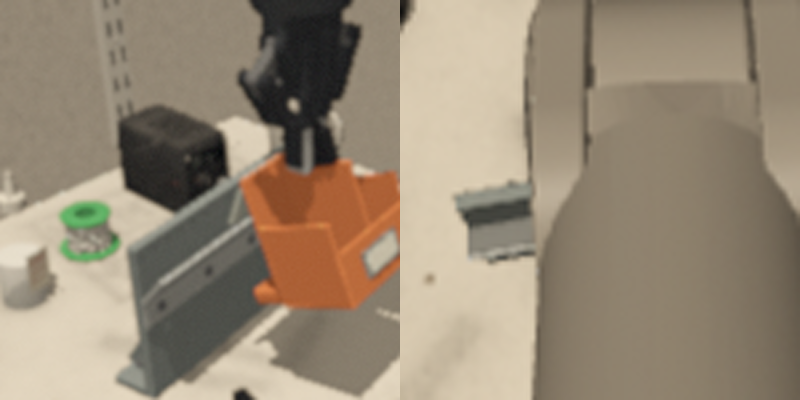

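Run:
```python
from ray import *
im,d,c=cam("side"); np.savez("s6.npz",im=im)
cv2.imwrite("pics/s6.png",cv2.resize(im[155:225,225:305],(800,700),interpolation=cv2.INTER_CUBIC)[:600,:,::-1])
```

```text
(no output)
```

View pics/s6.png

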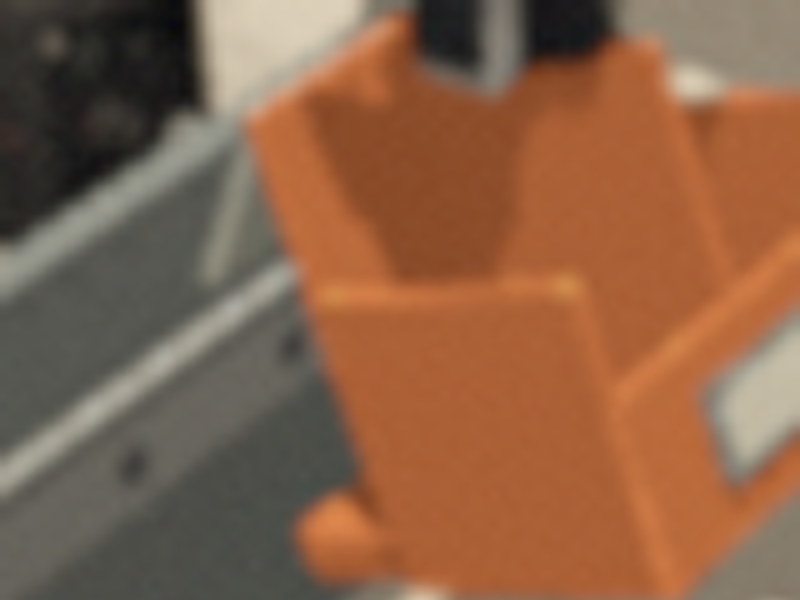

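Run:
```python
from ray import *
r=lambda p,q,y:ray(225+p/10-.45,155+q/10-.45,y).round(1)
print("strip tip",r(212,282,.043),"backtop",r(255,122,.048),"A",r(570,285,.048))
c=bot.get_calibration("side"); V=np.array(c["view"]); f=210/np.tan(np.radians(c["fovy"])/2)
def proj(p):
    w=np.append(R.T@(np.array(p)/1000)+O,1); q=V@w; return (np.array([f*q[0]/q[2]+c["cx"],f*q[1]/q[2]+c["cy"]])-[225,155]+.45)*10
for y in(60,70,80,90): print("cleat top",y,proj((-25,y,131)).round(),"plate top front",proj((0,y,150)).round())
print("cleat end",proj((-25,110,131)))
```

```text
strip tip [-39.8  43.  150.7] backtop [-58.  48. 196.] A [-132.9   48.   182.3]
cleat top 60 [113. 378.] plate top front [ 13. 268.]
cleat top 70 [ 82. 400.] plate top front [-18. 288.]
cleat top 80 [ 52. 422.] plate top front [-50. 309.]
cleat top 90 [ 20. 444.] plate top front [-82. 331.]
cleat end [-43.81227081 489.69732203]
```

Run:
```python
from ray import *
for dv in(0,-2.4):
  r=lambda p,q,y:ray(225+p/10-.45,155+q/10-.45+dv,y).round(1)
  print("strip tip",r(212,282,.043),"backtop",r(255,122,.048),"A",r(570,285,.048))
```

```text
strip tip [-39.8  43.  150.7] backtop [-58.  48. 196.] A [-132.9   48.   182.3]
strip tip [-40.2  43.  156.6] backtop [-58.3  48.  201.5] A [-132.9   48.   187.6]
```

Request:
servo_tool(motion=[[[0, 0.173, 0.0275, 0, 0], [0, 0.173, 0.0275, 0, 0], [0, 0.173, 0.0275, -0.05, 0], [0, 0.173, 0.0275, -0.05, 0], [0, 0, 0, -0.1, 0], [0, 0, 0, -0.1, 0], [0, 0, 0, 0, 0]]])

```text
t: 13.7
eef_pos: [0.5946, 0.0149, 0.2046]
tool_rot: [-0.001, -0.078, 0.997, -0.0]
contact_force: [-1.2, 0.0, -1.8]
gripper_width: 0.133
grasp_force: 45.3
```

Request:
servo_tool(motion=[[[0, 0.01, 0, -0.08, 0], [0, 0.01, 0, -0.08, 0], [0, 0.01, 0, -0.08, 0], [0, 0.01, 0, -0.08, 0], [0, 0, 0, 0, 0]]])

```text
t: 14.2
eef_pos: [0.5967, 0.0151, 0.1923]
tool_rot: [-0.0, -0.079, 0.997, -0.0]
contact_force: [0.5, 0.8, -1.6]
gripper_width: 0.135
grasp_force: 45.3
```

Request:
servo_tool(motion=[[[0, 0, 0, -0.06, 0], [0, 0, 0, -0.06, 0], [0, 0, 0, -0.06, 0], [0, 0, 0, -0.06, 0], [0, 0, 0, 0, 0]]])

```text
t: 14.7
eef_pos: [0.5967, 0.0151, 0.1828]
tool_rot: [-0.0, -0.079, 0.997, -0.0]
contact_force: [-0.2, -0.4, -2.7]
gripper_width: 0.129
grasp_force: 45.3
```

Run:
```python
from ray import *
im,d,c=cam("side"); o=bot.get_obs(); print(o["eef_pos"],o["contact_force"])
cv2.imwrite("pics/s7.png",cv2.resize(im[140:240,200:320],(720,600),interpolation=cv2.INTER_CUBIC)[...,::-1])
```

```text
[0.5968625  0.01505074 0.18301704] [-0.22383889  0.66735775 -0.77289076]
```

View pics/s7.png

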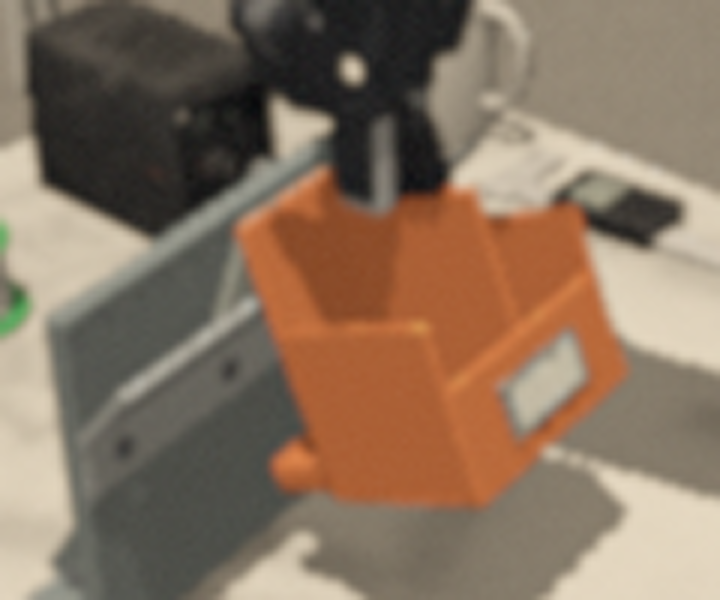

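The strip's end goes down behind the cleat's free edge (px ~(222,310)), still tipped. I'll lower it on to contact.

Request:
servo_tool(motion=[[[0, 0, 0, -0.05, 0], [0, 0, 0, -0.05, 0], [0, 0, 0, -0.05, 0], [0, 0, 0, 0, 0]]])

```text
t: 15.15
eef_pos: [0.5988, 0.0153, 0.1782]
tool_rot: [0.002, -0.079, 0.997, 0.0]
contact_force: [4.0, 1.8, 2.0]
gripper_width: 0.135
grasp_force: 45.8
```

Request:
servo_tool(motion=[[[0, -0.045, -0.007, -0.05, 0], [0, -0.045, -0.007, -0.05, 0], [0, -0.045, -0.007, -0.05, 0], [0, -0.045, -0.007, -0.05, 0], [0, -0.045, -0.007, -0.05, 0], [0, 0, 0, 0, 0]]])

```text
t: 15.75
eef_pos: [0.5876, 0.0135, 0.1669]
tool_rot: [-0.0, -0.078, 0.997, -0.0]
contact_force: [2.3, -0.3, 2.4]
gripper_width: 0.137
grasp_force: 45.9
```

Request:
servo_tool(motion=[[[0, -0.01, 0, -0.05, 0], [0, -0.01, 0, -0.05, 0], [0, -0.01, 0, -0.05, 0], [0, -0.01, 0, -0.05, 0], [0, 0, 0, 0, 0]]])

```text
t: 16.25
eef_pos: [0.5862, 0.0136, 0.1588]
tool_rot: [-0.0, -0.078, 0.997, -0.0]
contact_force: [3.6, -0.2, 2.2]
gripper_width: 0.134
grasp_force: 45.9
```

Run:
```python
from ray import *
im,d,c=cam("side"); o=bot.get_obs(); print(o["eef_pos"],o["contact_force"],o["torque"])
cv2.imwrite("pics/s8.png",cv2.resize(im[140:240,200:320],(720,600),interpolation=cv2.INTER_CUBIC)[...,::-1])
```

```text
[0.58619949 0.01361184 0.15879544] [ 3.76223757 -0.22868499  0.86836507] [ 0.05691267 -1.12059619  0.01644483]
```

View pics/s8.png

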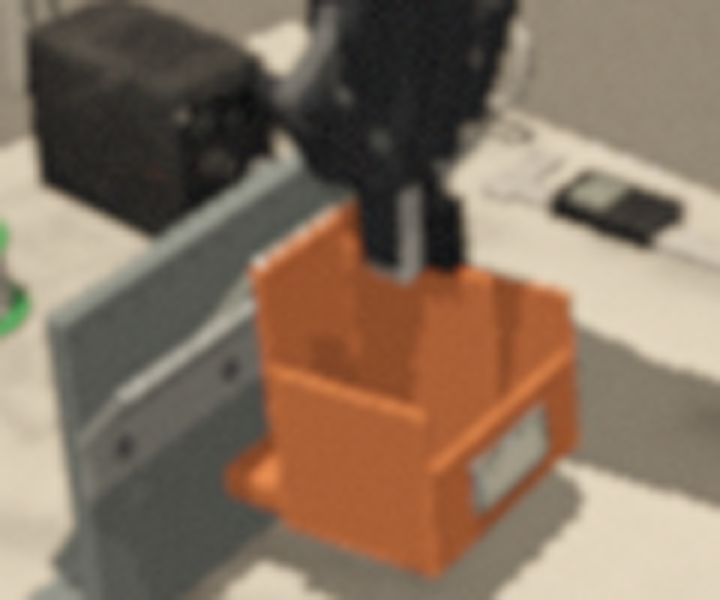

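The bin is hooked and nearly level: side edges near vertical, foot bar (250,475) near the plate. I'll lower the last 3 mm and release.

Request:
servo_tool(motion=[[[0, 0, 0, -0.04, 0], [0, 0, 0, -0.03, 0], [0, 0, 0, 0, 0], [0.3, 0, 0, 0, 0], [0.6, 0, 0, 0, 0], [1, 0, 0, 0, 0], [1, 0, 0, 0, 0], [1, 0, 0, 0, 0], [1, 0, 0, 0, 0], [1, 0, 0, 0, 0], [1, 0, 0, 0.2, 0], [1, 0, 0, 0.4, 0], [1, 0, 0, 0.6, 0], [1, 0, 0, 0.8, 0], [1, -0.5, 0, 0.8, 0], [1, -0.5, 0, 0.5, 0], [1, 0, 0, 0, 0]]])

```text
t: 18.0
eef_pos: [0.5463, 0.0133, 0.2921]
tool_rot: [0.003, -0.078, 0.997, 0.001]
contact_force: [-0.1, -0.3, -0.6]
gripper_width: 1.003
grasp_force: 0.0
```

Run:
```python
from ray import *
im,d,c=cam("side"); o=bot.get_obs(); print(o["eef_pos"],o["contact_force"],o["t"])
np.savez("s9.npz",im=im)
cv2.imwrite("pics/s9.png",cv2.resize(im[140:240,200:320],(720,600),interpolation=cv2.INTER_CUBIC)[...,::-1])
```

```text
[0.54663036 0.01359402 0.29037506] [ 1.28434054 -0.19183919  0.08693449] 18.05
```

View pics/s9.png

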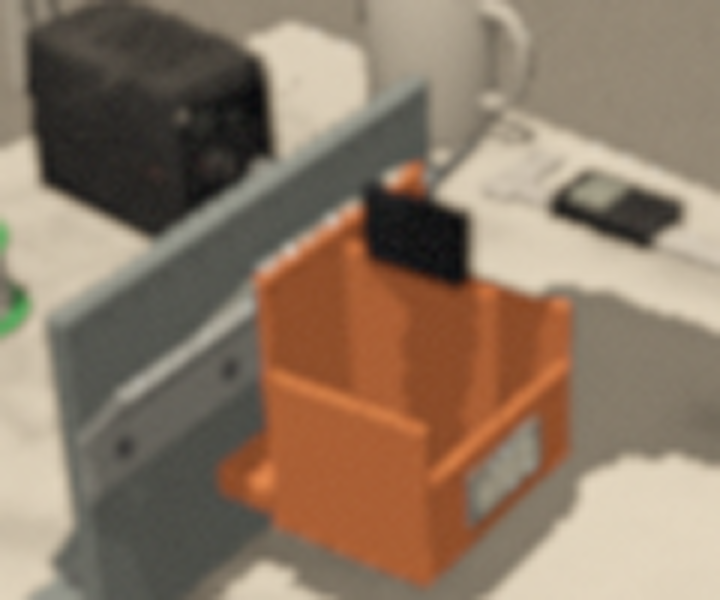

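Request:
servo_tool(motion=[[[1, -0.2, -0.4, 0.2, 0], [1, -0.2, -0.6, 0.2, 0], [1, -0.2, -0.6, 0, 0], [1, -0.2, -0.6, 0, 0], [1, -0.2, -0.6, 0, 0], [1, 0, -0.6, 0, 0], [1, 0, -0.6, 0, 0], [1, 0, -0.6, 0, 0], [1, 0, -0.6, 0, 0], [1, 0, -0.6, 0, 0], [1, 0, -0.6, 0, 0], [1, 0, -0.4, 0, 0], [1, 0, 0, 0, 0]]])

```text
t: 19.35
eef_pos: [0.5049, -0.262, 0.3037]
tool_rot: [-0.001, -0.076, 0.997, -0.001]
contact_force: [-0.6, 0.0, 0.1]
gripper_width: 1.003
grasp_force: 0.0
```

Run:
```python
from ray import *
r=lambda p,q,y:ray(200+p/6-.42,140+q/6-.42-2.4,y).round(1)
print("A",r(428,430,.048),"B",r(430,580,.048),"C",r(268,370,.048))
im,d,c=cam("top"); P=(pts(d,c)-O)@R.T
hsv=cv2.cvtColor(im,cv2.COLOR_RGB2HSV); o=(hsv[...,0]<15)&(hsv[...,1]>130)&(abs(P[...,0]+.07)<.1)&(abs(P[...,1])<.13)
for a,b in((.096,.116),(.138,.155)):
    q=o&(P[...,2]>a)&(P[...,2]<b); Q=P[q]*1000; print(a,q.sum(),cv2.minAreaRect(Q[:,:2].astype(np.float32)), Q.min(0).round(),Q.max(0).round())
    for s in(-1,1): print(s,"z",np.median(Q[Q[:,1]*s>30],0).round(1))
g=(im.max(-1)<60)&(abs(P[...,0]+.07)<.06)&(abs(P[...,1])<.06)&(P[...,2]>.14)&(P[...,2]<.18)
print("grip",g.sum(),cv2.minAreaRect((P[g][:,:2]*1000).astype(np.float32)))
G=P[g]*1000;T=G[G[:,2]>np.median(G[:,2])-4]; print(T.mean(0),"slope x,z deg",np.degrees(np.polyfit(T[:,0],T[:,2],1)[0]))
z=np.load("top0.npz"); Pb=(pts(d,c))
b=np.zeros(d.shape,bool); b[225:280,195:265]=1
q=b&(Pb[...,2]>.05)&(Pb[...,2]<.14); print("blue",cv2.minAreaRect(Pb[q][:,:2].astype(np.float32)*1000))
```

```text
A [-105.9   48.   111.9] B [-104.8   48.    45.8] C [-36.6  48.  112.1]
0.096 164 ((-68.16783142089844, -3.1600990295410156), (99.53004455566406, 66.46189880371094), 89.99021911621094) [-101.  -53.   96.] [-35.  47. 116.]
-1 z [-60.2 -50.1 105.5]
1 z [-61.7  44.2 105.9]
0.138 82 ((-39.7340087890625, 1.0754852294921875), (76.53614807128906, 78.56547546386719), 50.81318283081055) [-94. -52. 138.] [-32.  45. 151.]
-1 z [-35.  -41.2 144.4]
1 z [-35.2  39.3 144.6]
grip 96 ((-68.40348815917969, -2.6874489784240723), (40.81866455078125, 10.996594429016113), 0.06495215743780136)
[-67.77081127  -2.39706357 163.75412347] slope x,z deg 0.37493534795359323
blue ((455.8570556640625, 181.7023468017578), (100.42298889160156, 69.12796783447266), 74.1855239868164)
```

```bash
python3 -c "
from station import bot; print(bot.hand_in())"
```

```text
the job is handed in; nothing more can be done
None
```

The orange bin hangs level and square on the cleat rail, wholly within its length; the blue bin has not moved and the job is handed in. The tool cannot tilt, so I tipped the front up about 18° against the rail's top edge, and I viewed 12 pictures, two over the limit of 10.

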